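Clear the bench into the sorting trays

TASK

Clear the bench after the practical: stand the two amber dropper bottles from the worktop in the blue tray, one in each bay, lay the red matchbox and the small white carton flat in the yellow tray, one in each bay, and stand the small glass beaker in the white tray. It does not matter which of a pair takes which bay. Keep the bottles and the beaker upright all the time and leave the green tin where it is.

Things in the scene. Friction and masses are not known exactly. Their poses are not given: they have to be found in the camera images.
- orange_dropper: loose amber glass dropper bottle with black collar and ORANGE bulb, round, 39 mm diameter, straight-sided up to about 50 mm, shoulder to 78 mm, bulb tip at 110 mm, about 0.1 kg; stands upright on the worktop; origin at the centre of its underside, z up. Grip it round the body with the TCP about 55 mm above its underside.
- white_dropper: loose amber glass dropper bottle with black collar and WHITE bulb, round, 41 mm diameter, straight-sided up to about 50 mm, shoulder to 88 mm, bulb tip at 120 mm, about 0.11 kg; stands upright on the worktop; origin at the centre of its underside, z up. Grip it like the other.
- matchbox: loose red matchbox lying flat, 35 mm along its x, 52 mm along its y, 14 mm high; origin at the centre of its underside, z up
- carton: loose small white card carton lying flat, 30 mm along its x, 75 mm along its y, 24 mm high; origin at the centre of its underside, z up
- beaker: loose clear glass beaker without handle, round, 51 mm diameter, 68 mm high, open at the top, 0.05 kg; stands upright; origin at the centre of its underside, z up
- green_tin: round green tin, 67 mm diameter, 39 mm high, loose, standing among the things to be sorted; not part of the job, leave it where it is; origin at the centre of its underside
- blue_tray: fixed BLUE open tray for bottles, 70 mm along its x, 140 mm along its y, 28 mm high, walls, divider and floor 4 mm thick; one divider wall at its y = 0 makes two square bays, each 62 mm (x) by 64 mm (y) inside, centred at y = -34 mm and y = +34 mm of the tray; a small 9 mm tab sticks out at each y end; origin at the centre of its underside, so the bay floor is 4 mm above the origin
- yellow_tray: fixed YELLOW open tray for boxes, 100 mm along its x, 212 mm along its y, 18 mm high, walls, divider and floor 4 mm thick; one divider wall at its y = 0 makes two bays, each 92 mm (x) by 100 mm (y) inside, centred at y = -52 mm and y = +52 mm of the tray; a small 9 mm tab sticks out at each y end; origin at the centre of its underside, so the bay floor is 4 mm above the origin
- white_tray: fixed WHITE square open tray for washing up, one bay 78 mm by 78 mm inside, 86 mm outside, 28 mm high, walls and floor 4 mm thick; a small 9 mm tab sticks out at each y end; origin at the centre of its underside, so the floor is 4 mm above the origin

How it is judged:
By the outcome, as a careful person would: the job done as asked, in the order asked, and still so for the second after the job is handed in, with the robot touching nothing.
It also fails if it takes over 134 s, if anything falls off the work surface, if the arm or the gripper's body presses on something with over 40 N, if the wrist force passes 120 N, or if a joint passes its speed limit or range.

ROBOT

A 6-joint arm with a two-finger parallel gripper is mounted at the origin on a cart in front of the work surface, level with it; the furniture and walls round the work are solid. World frame = base frame: x ahead of the robot, y to its left, z up, the work surface at z = 0. Lengths are in mm, angles in rad, forces in N, time in s.
With the tool pointing down it reaches from about 200 to 875 mm from the base axis. Payload 3.4 kg.
Tool frame: the origin (TCP) lies between the finger pads, 19 mm behind the fingertips; this is the grasp point; z points along the fingers, y is the line along which they close (so a half turn about z gives the same grasp; the last joint's range is limited). The gripper opens to 94 mm and grips with 3 to 60 N. Pads are 16 mm wide; open, the fingers measure 119 mm over their backs; the gripper's body (75 mm by 177 mm) begins 78 mm behind the grasp point.
Start: joints at [-1.458, 0.276, 1.505, -0, 1.361, -0.121], TCP at [133.21, -559.391, 224.293] pointing down, gripper open.
Joint ranges: [-2.89, 2.89], [-0.75, 2.08], [0.22, 2.7], [-1.18, 4.32], [0.11, 2.71], [-2.7, 2.7]. Speed limits (rad/s): [2.57, 2.57, 3.14, 3.14, 3.14, 3.14].

INTERFACE

Orientations are given as a unit quaternion [w, x, y, z].
In Python, from workcell import manip gives the robot as it stands.
- The arm moves only by the tool servo_tool, never from a script. Its argument "targets" is a list of rows, each an object of numbers: "grip": the opening, from 0 (shut) to 1 (fully open); "dx", "dy", "dz": the shift along the world's x, y, z in m; "turn": the turn about the world's z in degrees. In form: [{"grip": .., "dx": .., "dy": .., "dz": .., "turn": ..}, ...]. A call has 1 to 20 rows; each row shifts and turns the commanded pose from where the row before left it; what a row does not reach is not made up. A row lasts 1/8 s, in which the tool goes at most 62.5 mm and 10.7 degrees, less where a joint would pass 70% of its speed; a pose out of reach is approached as far as the arm can. A call is refused whole if a number of a shift passes 0.0625 or a number of a turn 10.7, either way. A call with a gripper value outside its range is refused whole. The fingers move at their own pace and stop on an object; the grip force is fixed at half the most. Time passes only in rows, so rows that do not move let the fingers close. It gives the time, the measured TCP pose, the force, the opening and the grip force at its end, in the units of the state.
- manip.get_state(): the state, without advancing time (a new reading comes with each control period).
- manip.get_image(name): name is "scene" or "side" or "wrist"; returns the picture (400x640x3 uint8, red, green, blue); there is no depth.
- manip.calibration(name): a dict with "intrinsics" (3x3 intrinsics, pixels), "world_from_camera" (4x4, takes a point from camera to world coordinates); the wrist camera has in their place "T_tool_cam" (4x4, takes a point from camera to tool coordinates, whose origin is the TCP and whose axes are the flange's). Camera axes: x right, y down, z forward; pixel columns grow to the right and rows downward; lengths in mm; the calibration is good to about 2 mm. A picture is of the moment at which its call begins: read the wrist's pose just before it. calibration takes no time and is no camera call.
- manip.hand_in(): hands the job in; it is judged then, once.
The state is a dict: "clock": time; "q": joint angles; "joint_vel": joint speeds; "effort": joint torques, N m; "tcp_pos": TCP position; "ee_rot": TCP orientation; "ft_force": force on the tool from outside, world axes, zero at the start; "ft_torque": the same for the moment, N m; "finger_gap": finger opening in mm; "gripper_force": force on a finger pad.
Only numpy, scipy, OpenCV 4.12 (cv2) and the standard library are available. Lean on these libraries where they do the work, as an engineer would, in place of code of your own. Each camera call takes 0.05 s, during which the arm holds its last target. There are 200 camera calls.

## Working session

There is one attempt and no reset: what is moved stays moved. The work goes in short steps, Python scripts to look and compute and a tool call to move; the robot and the scene stay as the last step left them, time stands still between calls to the robot, and variables do not carry over. Pictures are saved under pics/ and viewed, at most 19 in all, crops included, and the job is handed in when it is done.

Besides the shell and the picture viewer there is one more tool, called as name(argument=value, ...), one argument or row to a line, values as JSON. servo_tool: Moves the arm, as the interface text tells. Its arguments: {"type":"object","properties":{"targets":{"type":"array","items":{"type":"object","properties":{"grip":{"type":"number"},"dx":{"type":"number"},"dy":{"type":"number"},"dz":{"type":"number"},"turn":{"type":"number"}}}}},"required":["targets"]}

```bash
mkdir -p pics; python3 - <<'E'
from workcell import manip
import cv2
for n in("scene","side"):
    cv2.imwrite(f"pics/{n}0.png",manip.get_image(n)[:,:,::-1]); c=manip.calibration(n); print(n,c["intrinsics"],c["world_from_camera"])
print(manip.calibration("wrist")); print(manip.get_state())
E
```

```text
scene [[483.53815927   0.         316.52808378]
 [  0.         483.53815927 188.20594666]
 [  0.           0.           1.        ]] [[-9.14412243e-01 -3.02783841e-01  2.68648833e-01  1.10296994e+02]
 [-4.04310049e-01  6.51076890e-01 -6.42364591e-01  9.19439447e+02]
 [ 1.95865711e-02 -6.96003469e-01 -7.17771229e-01  1.06370465e+03]
 [ 0.00000000e+00  0.00000000e+00  0.00000000e+00  1.00000000e+00]]
side [[452.29518878   0.         318.65036963]
 [  0.         452.29518878 207.59093374]
 [  0.           0.           1.        ]] [[ 9.95759553e-01  4.67439279e-02 -7.92333099e-02  5.90132464e+02]
 [ 9.19911359e-02 -5.12847612e-01  8.53536735e-01 -1.07005248e+03]
 [-7.36954103e-04 -8.57206120e-01 -5.14972936e-01  6.96615791e+02]
 [ 0.00000000e+00  0.00000000e+00  0.00000000e+00  1.00000000e+00]]
{'intrinsics': array([[330.77962041,   0.        , 314.76687326],
       [  0.        , 330.77962041, 198.40866754],
       [  0.        ,   0.        ,   1.        ]]), 'T_tool_cam': array([[-1.14244209e-03, -9.58090430e-01, -2.86463651e-01,
         8.38542619e+01],
       [ 9.99999190e-01, -9.
[... 229 characters left out ...]
{'clock': 0.1, 'q': array([-1.45798830e+00,  2.76541287e-01,  1.50593485e+00, -7.52554436e-06,
        1.36068006e+00, -1.21024255e-01]), 'joint_vel': array([ 0.0005098 , -0.00163345, -0.00118798,  0.00058949, -0.00127658,
        0.00038351]), 'effort': array([ 1.43367542e-03, -4.05456376e+01, -2.37779796e+01,  7.03045679e-02,
        2.98422575e-02, -5.10195866e-05]), 'tcp_pos': array([ 133.16060382, -558.9194508 ,  223.51432966]), 'ee_rot': array([-7.81780427e-04,  9.93172695e-01,  1.16650708e-01, -4.67771422e-07]), 'ft_force': array([-0.34810941, -0.49339997,  0.68178219]), 'ft_torque': array([-0.0255257 ,  0.03781629, -0.01045358]), 'gripper_force': 0.0, 'finger_gap': 94.09856059337706}
```

View pics/scene0.png

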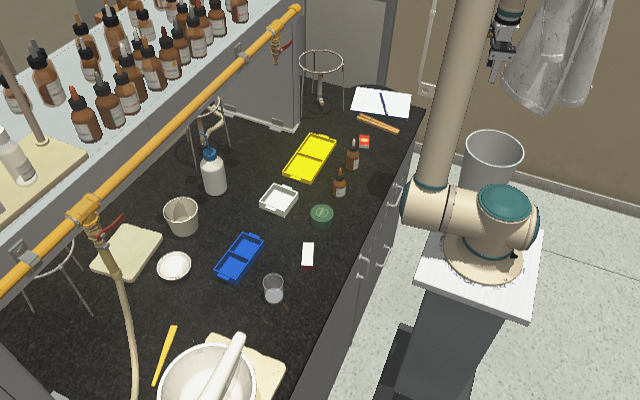

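View pics/side0.png

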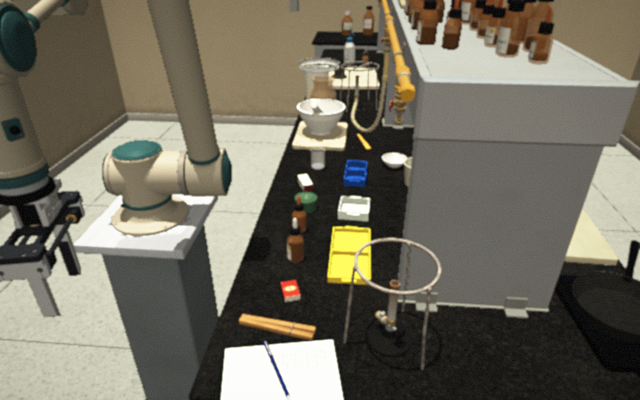

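The scene view shows the orange-bulb bottle near (340,182) and the white one near (352,155). The matchbox is at (364,142), the carton at (308,255), the beaker at (273,289) and the tin at (322,215). The trays are yellow (310,158), white (279,200) and blue (239,257). The side view shows the same row.

```bash
cat > h.py <<'E'
import numpy as np, cv2
from scipy.spatial.transform import Rotation as R
from workcell import manip
def pose(n):
    c=manip.calibration(n); K=c["intrinsics"]
    if n!="wrist": return K,c["world_from_camera"]
    s=manip.get_state(); T=np.eye(4); w,x,y,z=s["ee_rot"]
    T[:3,:3]=R.from_quat([x,y,z,w]).as_matrix(); T[:3,3]=s["tcp_pos"]
    return K,T@c["T_tool_cam"]
def onplane(P,uv,z):
    K,T=P; uv=np.atleast_2d(np.asarray(uv,float))
    d=np.c_[uv,np.ones(len(uv))]@np.linalg.inv(K).T@T[:3,:3].T; o=T[:3,3]
    return (o+d*((z-o[2])/d[:,2])[:,None])[:,:2]
def blob(im,lo,hi,roi=None):
    m=cv2.inRange(cv2.cvtColor(im,cv2.COLOR_RGB2HSV),np.array(lo),np.array(hi))
    if roi:
        k=np.zeros_like(m); x0,y0,x1,y1=roi; k[y0:y1,x0:x1]=255; m&=k
    c,_=cv2.findContours(m,cv2.RETR_EXTERNAL,cv2.CHAIN_APPROX_NONE)
    return max(c,key=cv2.contourArea)[:,0,:] if c else None
def rect(xy):
    (cx,cy),(w,h),a=cv2.minAreaRect(np.float32(xy)); 
    if w>h: a-=90; w,h=h,w
    return np.round([cx,cy,w,h,a],1)  # a = angle of short (x) axis, deg
E
python3 - <<'E'
from h import *
for n,rois in (("scene",dict(yel=(270,120,345,190),blu=(205,225,270,290),wt=(255,180,302,220),mat=(355,132,372,150),car=(298,240,318,275),tin=(305,200,338,230))),):
    im=manip.get_image(n);P=pose(n)
    for k,lo,hi,z in(("yel",(22,120,90),(35,255,255),18),("blu",(100,120,60),(125,255,255),28),("wt",(0,0,130),(179,60,255),28),("mat",(0,120,80),(179,255,255),14),("car",(0,0,120),(179,70,255),24),("tin",(45,60,30),(90,255,255),39)):
        c=blob(im,lo,hi,rois[k]); print(k,rect(onplane(P,c,z)))
    # hand-picked: bulbs, beaker rim, blue-cap bottle, pipe, ring stand
    for k,uv,z in(("orange bulb",(341,170),105),("orange base",(339,198),0),("white bulb",(354,142),115),("white base",(352,170),0),("beaker rim",(273,282),68),("beaker base",(274,300),0),("bluecap base",(214,192),0),("pot",(180,205),80),("ringstand base",(320,108),0)): print(k,onplane(P,uv,z).round())
b=cv2.resize(im[115:315,195:385],None,fx=4,fy=4)[:, :,::-1]
cv2.imwrite("pics/c1.png",cv2.resize(im[120:310,200:380],(568,600))[:,:,::-1])
E
```

```text
yel [ 5.788e+02 -1.403e+02  1.085e+02  2.377e+02  3.000e-01]
blu [580.2 302.   82.1 161.9  -2.2]
wt [581.1  75.2  98.  113.5  -3.1]
mat [ 451.  -296.3   33.9   55.7   19.5]
car [424.5 218.8  30.3  76.7  21.5]
tin [442.2  84.9  64.6  67.2  24.8]
orange bulb [[435. -35.]]
orange base [[430. -23.]]
white bulb [[ 441. -155.]]
white base [[ 439. -154.]]
beaker rim [[451. 361.]]
beaker base [[447. 368.]]
bluecap base [[783. 113.]]
pot [[790. 254.]]
ringstand base [[ 662. -411.]]
```

View pics/c1.png

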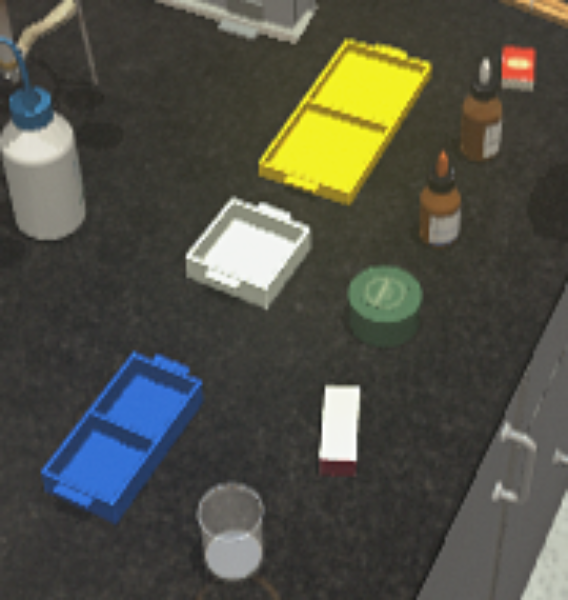

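servo_tool(
  targets=[
    {"dx": 0.03,"dy": 0.042,"dz": 0.009,"turn": -6.7,"grip": 1},
    {"dx": 0.03,"dy": 0.042,"dz": 0.009,"turn": -6.7},
    {"dx": 0.03,"dy": 0.042,"dz": 0.009},
    {"dx": 0.03,"dy": 0.042,"dz": 0.009},
    {"dx": 0.03,"dy": 0.042,"dz": 0.009},
    {"dx": 0.03,"dy": 0.042,"dz": 0.009},
    {"dx": 0.03,"dy": 0.042,"dz": 0.009},
    {"dx": 0.03,"dy": 0.042,"dz": 0.009},
    {"dx": 0.03,"dy": 0.042,"dz": 0.009},
    {"dx": 0.03,"dy": 0.042,"dz": 0.009},
    {"dx": 0.03,"dy": 0.042,"dz": 0.009},
    {"dx": 0.03,"dy": 0.042,"dz": 0.009},
    {"dx": 0.03,"dy": 0.042,"dz": 0.009},
    {"dx": 0.03,"dy": 0.042,"dz": 0.009},
    {"dx": 0,"dy": 0,"dz": 0},
    {"dz": 0},
  ],
)

```text
invalid input at $.targets[1]: expected keys grip, dx, dy, dz, turn
```

```bash
python3 - <<'E'
from h import *
P=pose("wrist"); im=manip.get_image("wrist"); print(manip.get_state()["tcp_pos"]); np.save("w1.npy",im); np.savez("w1P.npz",K=P[0],T=P[1])
cv2.imwrite("pics/w1.png",im[:,:,::-1])
E
```

```text
[ 133.15735545 -559.05648757  223.75314493]
```

View pics/w1.png

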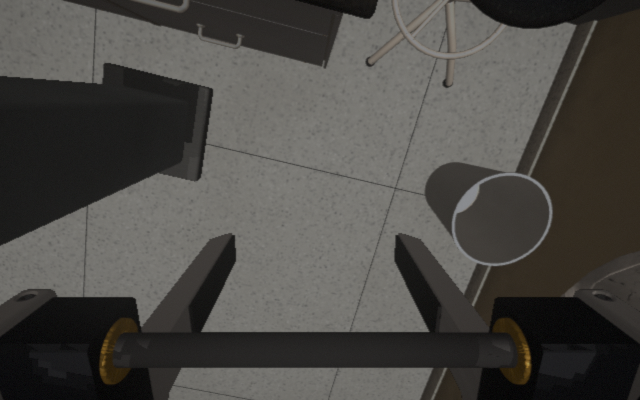

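The wrist view shows only the floor, because the move was refused for missing keys. The gripper fills the picture below about row 235. I'll resend with full rows.

servo_tool(
  targets=[
    {"dx": 0.022,"dy": 0.0425,"dz": 0.009,"turn": -6.7,"grip": 1},
    {"dx": 0.022,"dy": 0.0425,"dz": 0.009,"turn": -6.7,"grip": 1},
    {"dx": 0.022,"dy": 0.0425,"dz": 0.009,"turn": 0,"grip": 1},
    {"dx": 0.022,"dy": 0.0425,"dz": 0.009,"turn": 0,"grip": 1},
    {"dx": 0.022,"dy": 0.0425,"dz": 0.009,"turn": 0,"grip": 1},
    {"dx": 0.022,"dy": 0.0425,"dz": 0.009,"turn": 0,"grip": 1},
    {"dx": 0.022,"dy": 0.0425,"dz": 0.009,"turn": 0,"grip": 1},
    {"dx": 0.022,"dy": 0.0425,"dz": 0.009,"turn": 0,"grip": 1},
    {"dx": 0.022,"dy": 0.0425,"dz": 0.009,"turn": 0,"grip": 1},
    {"dx": 0.022,"dy": 0.0425,"dz": 0.009,"turn": 0,"grip": 1},
    {"dx": 0.022,"dy": 0.0425,"dz": 0.009,"turn": 0,"grip": 1},
    {"dx": 0.022,"dy": 0.0425,"dz": 0.009,"turn": 0,"grip": 1},
    {"dx": 0.022,"dy": 0.0425,"dz": 0.009,"turn": 0,"grip": 1},
    {"dx": 0.022,"dy": 0.0425,"dz": 0.009,"turn": 0,"grip": 1},
    {"dx": 0,"dy": 0,"dz": 0,"turn": 0,"grip": 1},
    {"dx": 0,"dy": 0,"dz": 0,"turn": 0,"grip": 1},
    {"dx": 0,"dy": 0,"dz": 0,"turn": 0,"grip": 1},
  ],
)

```text
clock: 2.33
tcp_pos: [440.5, 34.5, 350.0]
ee_rot: [0.0, 1.0, -0.001, -0.0]
ft_force: [0.7, 0.1, -0.4]
finger_gap: 94.0
gripper_force: 0.0
```

```bash
python3 - <<'E'
from h import *
P=pose("wrist"); im=manip.get_image("wrist"); print(manip.get_state()["tcp_pos"],manip.get_state()["ee_rot"]); np.save("w1.npy",im); np.savez("w1P.npz",K=P[0],T=P[1])
cv2.imwrite("pics/w2.png",im[:,:,::-1])
E
```

```text
[440.58504451  34.49301417 350.13853134] [ 2.22556510e-04  9.99999389e-01 -1.04886964e-03 -2.70381803e-04]
```

View pics/w2.png

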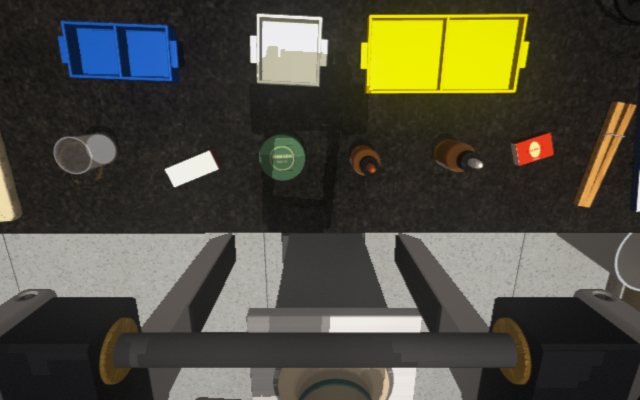

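The wrist view shows the whole row: blue tray (118,50), white tray (290,50), yellow tray (445,53) and beaker (75,155) with its base at (100,149). The carton is at (192,168), the tin at (283,157), the matchbox at (533,149), the orange bulb at (370,168) and the white bulb at (476,163).

```bash
python3 - <<'E'
from h import *
im=np.load("w1.npy");q=np.load("w1P.npz");P=(q["K"],q["T"]); print(P[1][:3,3])
for k,lo,hi,z,roi in(("yel",(22,120,60),(35,255,255),18,(340,0,540,110)),("blu",(100,120,40),(125,255,255),28,(40,0,200,100)),("wt",(0,0,95),(179,60,255),28,(240,0,338,92)),("mat",(0,120,80),(179,255,255),14,(500,120,560,175)),("car",(0,0,120),(179,70,255),24,(155,140,230,195)),("tin",(45,60,20),(90,255,255),39,(250,120,312,190))):
    c=blob(im,lo,hi,roi); print(k,rect(onplane(P,c,z)))
for k,uv,z in(("orange bulb",(370,168),108),("orange bottom-edge left",(349,153),10),("white bulb",(476,163),118),("beaker rim",(75,155),68),("beaker base",(101,149),2),("blue divider ends rim",[(118,25),(123,79)],28),("blue ends",[(64,50),(172,53)],28),("yel divider",[(442,17),(443,90)],18),("yel ends",[(366,55),(521,53)],18),("white ends",[(257,49),(322,48)],28),("white x",[(289,14),(289,84)],28)): print(k,onplane(P,uv,z).round().tolist())
cv2.imwrite("pics/w3.png",cv2.resize(im[5:195,35:345],None,fx=2.58,fy=2.58,interpolation=cv2.INTER_CUBIC)[:,:,::-1])
cv2.imwrite("pics/w4.png",cv2.resize(im[5:195,335:565],None,fx=3.1,fy=3.1,interpolation=cv2.INTER_CUBIC)[:,:,::-1])
E
```

```text
[524.58386868  34.13657895 509.45208952]
yel [ 5.824e+02 -1.431e+02  1.026e+02  2.316e+02 -2.000e-01]
blu [586.3 296.9  72.  159.2  -2.2]
wt [587.4  68.8  86.7 103.8  -3. ]
mat [ 452.3 -294.5   37.    53.5   18.7]
car [425.6 218.9  30.9  75.7  21.7]
tin [445.5  81.3  66.1  67.8  89.3]
orange bulb [[443.0, -34.0]]
orange bottom-edge left [[446.0, -18.0]]
white bulb [[451.0, -159.0]]
beaker rim [[454.0, 356.0]]
beaker base [[452.0, 362.0]]
blue divider ends rim [[619.0, 292.0], [552.0, 297.0]]
blue ends [[589.0, 370.0], [585.0, 225.0]]
yel divider [[629.0, -136.0], [536.0, -147.0]]
yel ends [[582.0, -36.0], [584.0, -249.0]]
white ends [[589.0, 111.0], [590.0, 24.0]]
white x [[631.0, 67.0], [545.0, 69.0]]
```

View pics/w3.png

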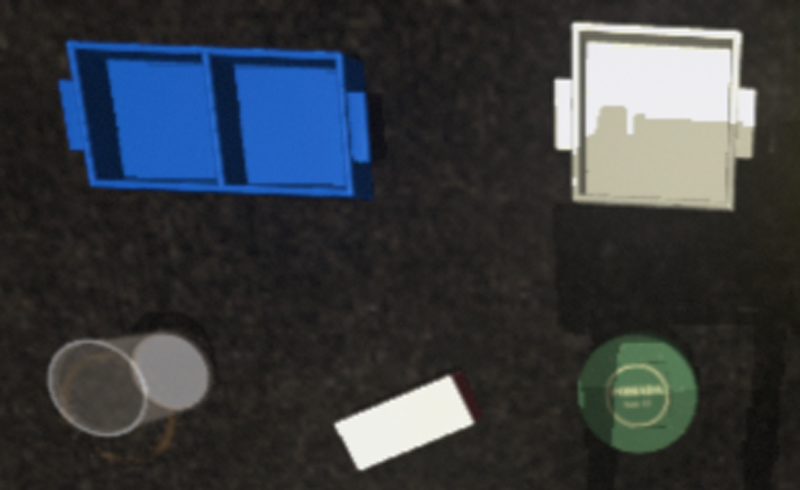

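View pics/w4.png

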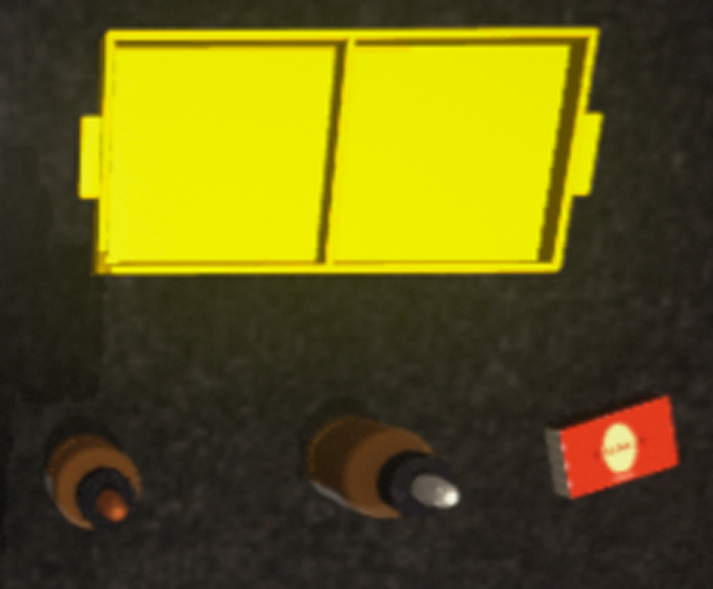

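Both bottles, both boxes and all trays are located; for example the bulbs are at crop (112,505) and (437,490). I'll go above the orange bottle with the fingers closing along x.

servo_tool(
  targets=[
    {"dx": 0,"dy": -0.007,"dz": -0.016,"turn": 10,"grip": 1},
    {"dx": 0,"dy": -0.007,"dz": -0.016,"turn": 10,"grip": 1},
    {"dx": 0,"dy": -0.007,"dz": -0.016,"turn": 10,"grip": 1},
    {"dx": 0,"dy": -0.007,"dz": -0.016,"turn": 10,"grip": 1},
    {"dx": 0,"dy": -0.007,"dz": -0.016,"turn": 10,"grip": 1},
    {"dx": 0,"dy": -0.007,"dz": -0.016,"turn": 10,"grip": 1},
    {"dx": 0,"dy": -0.007,"dz": -0.016,"turn": 10,"grip": 1},
    {"dx": 0,"dy": -0.007,"dz": -0.016,"turn": 10,"grip": 1},
    {"dx": 0,"dy": -0.007,"dz": -0.016,"turn": 10,"grip": 1},
    {"dx": 0,"dy": -0.007,"dz": -0.016,"turn": 0,"grip": 1},
    {"dx": 0,"dy": 0,"dz": 0,"turn": 0,"grip": 1},
    {"dx": 0,"dy": 0,"dz": 0,"turn": 0,"grip": 1},
  ],
)

```text
clock: 3.88
tcp_pos: [441.3, -34.8, 190.9]
ee_rot: [0.0, 0.708, 0.707, 0.0]
ft_force: [0.4, 0.7, 0.3]
finger_gap: 94.1
gripper_force: 0.0
```

```bash
python3 - <<'E'
from h import *
P=pose("wrist"); im=manip.get_image("wrist"); print(manip.get_state()["tcp_pos"])
c=blob(im,(3,150,60),(18,255,255),(220,0,410,400)); print("px",c.min(0),c.max(0),len(c))
b=blob(im,(5,190,150),(18,255,255),(220,0,410,400))
print("bulb?",b.mean(0), onplane(P,b.mean(0),95))
cv2.imwrite("pics/w5.png",im[:,:,::-1])
E
```

```text
[441.54797182 -34.69673014 191.03317963]
px [304 367] [343 399] 110
bulb? [327.03125  379.421875] [[ 452.78447807 -209.35424999]]
```

View pics/w5.png

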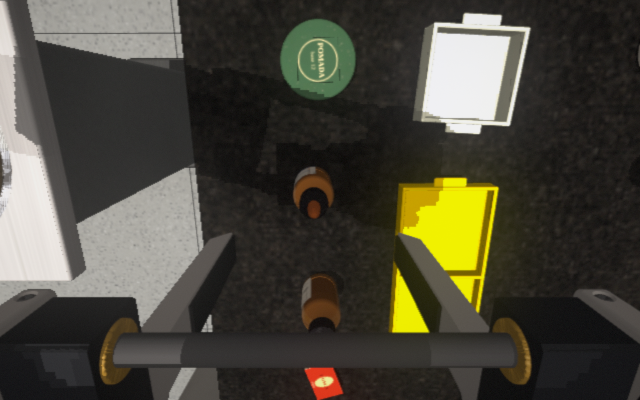

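The orange bottle is centred between the fingers: bulb (314,208), body columns 292–334. It needs no correction, so I'll descend and grip.

servo_tool(
  targets=[
    {"dx": 0,"dy": 0,"dz": -0.02,"turn": 0,"grip": 1},
    {"dx": 0,"dy": 0,"dz": -0.02,"turn": 0,"grip": 1},
    {"dx": 0,"dy": 0,"dz": -0.02,"turn": 0,"grip": 1},
    {"dx": 0,"dy": 0,"dz": -0.02,"turn": 0,"grip": 1},
    {"dx": 0,"dy": 0,"dz": -0.02,"turn": 0,"grip": 1},
    {"dx": 0,"dy": 0,"dz": -0.018,"turn": 0,"grip": 1},
    {"dx": 0,"dy": 0,"dz": -0.018,"turn": 0,"grip": 1},
    {"dx": 0,"dy": 0,"dz": 0,"turn": 0,"grip": 0.8},
    {"dx": 0,"dy": 0,"dz": 0,"turn": 0,"grip": 0.6},
    {"dx": 0,"dy": 0,"dz": 0,"turn": 0,"grip": 0.5},
    {"dx": 0,"dy": 0,"dz": 0,"turn": 0,"grip": 0.4},
    {"dx": 0,"dy": 0,"dz": 0,"turn": 0,"grip": 0.3},
    {"dx": 0,"dy": 0,"dz": 0,"turn": 0,"grip": 0.2},
    {"dx": 0,"dy": 0,"dz": 0,"turn": 0,"grip": 0},
    {"dx": 0,"dy": 0,"dz": 0,"turn": 0,"grip": 0},
    {"dx": 0,"dy": 0,"dz": 0,"turn": 0,"grip": 0},
  ],
)

```text
clock: 5.92
tcp_pos: [441.1, -34.4, 54.4]
ee_rot: [-0.0, 0.707, 0.707, -0.0]
ft_force: [-0.5, 0.6, 2.0]
finger_gap: 37.7
gripper_force: 30.0
```

servo_tool(
  targets=[
    {"dx": 0,"dy": 0,"dz": 0.01,"turn": 0,"grip": 0},
    {"dx": 0,"dy": 0,"dz": 0.02,"turn": 0,"grip": 0},
    {"dx": 0,"dy": 0,"dz": 0.02,"turn": 0,"grip": 0},
    {"dx": 0,"dy": 0,"dz": 0.02,"turn": 0,"grip": 0},
    {"dx": 0.007,"dy": 0.015,"dz": 0.02,"turn": 0,"grip": 0},
    {"dx": 0.01,"dy": 0.025,"dz": 0.02,"turn": 0,"grip": 0},
    {"dx": 0.01,"dy": 0.025,"dz": 0.01,"turn": 0,"grip": 0},
    {"dx": 0.01,"dy": 0.025,"dz": 0,"turn": 0,"grip": 0},
    {"dx": 0.01,"dy": 0.025,"dz": 0,"turn": 0,"grip": 0},
    {"dx": 0.01,"dy": 0.025,"dz": 0,"turn": 0,"grip": 0},
    {"dx": 0.01,"dy": 0.025,"dz": 0,"turn": 0,"grip": 0},
    {"dx": 0.01,"dy": 0.025,"dz": 0,"turn": 0,"grip": 0},
    {"dx": 0.01,"dy": 0.025,"dz": 0,"turn": 0,"grip": 0},
    {"dx": 0.01,"dy": 0.025,"dz": 0,"turn": 0,"grip": 0},
    {"dx": 0.01,"dy": 0.025,"dz": 0,"turn": 0,"grip": 0},
    {"dx": 0.01,"dy": 0.025,"dz": 0,"turn": 0,"grip": 0},
    {"dx": 0.01,"dy": 0.025,"dz": 0,"turn": 0,"grip": 0},
    {"dx": 0.01,"dy": 0.025,"dz": 0,"turn": 0,"grip": 0},
    {"dx": 0.009,"dy": 0.025,"dz": 0,"turn": 0,"grip": 0},
    {"dx": 0,"dy": 0,"dz": 0,"turn": 0,"grip": 0},
  ],
)

```text
clock: 8.43
tcp_pos: [587.5, 332.1, 174.0]
ee_rot: [-0.0, 0.706, 0.708, 0.0]
ft_force: [-1.0, -0.0, -1.0]
finger_gap: 37.8
gripper_force: 30.0
```

```bash
python3 - <<'E'
from h import *
P=pose("wrist"); im=manip.get_image("wrist"); s=manip.get_state(); print(s["tcp_pos"],s["finger_gap"])
sc=manip.get_image("side")[:, :, ::-1]
cv2.imwrite("pics/w6.png",np.vstack([cv2.resize(im[:,:,::-1],(480,300)),cv2.resize(sc[60:220,230:486],(480,300))]))
E
```

```text
[586.93782039 330.81262929 174.0079174 ] 37.53287520267825
```

View pics/w6.png

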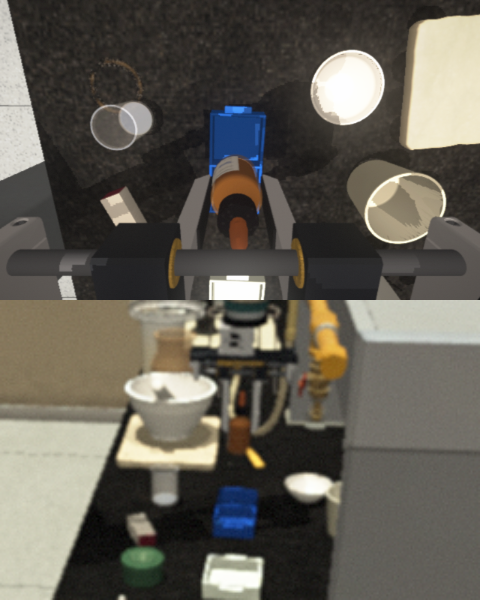

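The bottle hangs upright in the gripper, over the far bay and centred on the tray (about column 237 of 480). I'll lower and release it.

servo_tool(
  targets=[
    {"dx": 0,"dy": 0,"dz": -0.02,"turn": 0,"grip": 0},
    {"dx": 0,"dy": 0,"dz": -0.02,"turn": 0,"grip": 0},
    {"dx": 0,"dy": 0,"dz": -0.02,"turn": 0,"grip": 0},
    {"dx": 0,"dy": 0,"dz": -0.02,"turn": 0,"grip": 0},
    {"dx": 0,"dy": 0,"dz": -0.02,"turn": 0,"grip": 0},
    {"dx": 0,"dy": 0,"dz": -0.01,"turn": 0,"grip": 0},
    {"dx": 0,"dy": 0,"dz": -0.0045,"turn": 0,"grip": 0},
    {"dx": 0,"dy": 0,"dz": 0,"turn": 0,"grip": 0},
    {"dx": 0,"dy": 0,"dz": 0,"turn": 0,"grip": 0},
  ],
)

```text
clock: 9.65
tcp_pos: [587.7, 330.8, 60.6]
ee_rot: [0.0, 0.707, 0.707, 0.001]
ft_force: [-1.0, -0.3, -1.2]
finger_gap: 38.0
gripper_force: 30.0
```

servo_tool(
  targets=[
    {"dx": 0,"dy": 0,"dz": -0.0015,"turn": 0,"grip": 0},
    {"dx": 0,"dy": 0,"dz": 0,"turn": 0,"grip": 0.45},
    {"dx": 0,"dy": 0,"dz": 0,"turn": 0,"grip": 0.5},
    {"dx": 0,"dy": 0,"dz": 0,"turn": 0,"grip": 0.7},
    {"dx": 0,"dy": 0,"dz": 0,"turn": 0,"grip": 0.9},
    {"dx": 0,"dy": 0,"dz": 0,"turn": 0,"grip": 1},
    {"dx": 0,"dy": 0,"dz": 0.02,"turn": 0,"grip": 1},
    {"dx": 0,"dy": 0,"dz": 0.04,"turn": 0,"grip": 1},
    {"dx": 0,"dy": 0,"dz": 0.04,"turn": 0,"grip": 1},
    {"dx": 0,"dy": 0,"dz": 0.04,"turn": 0,"grip": 1},
  ],
)

```text
clock: 10.9
tcp_pos: [587.1, 330.6, 199.5]
ee_rot: [0.0, 0.707, 0.707, 0.0]
ft_force: [0.2, 0.6, -0.0]
finger_gap: 94.2
gripper_force: 0.0
```

servo_tool(
  targets=[
    {"dx": -0.01,"dy": -0.035,"dz": 0,"turn": 0,"grip": 1},
    {"dx": -0.01,"dy": -0.035,"dz": 0,"turn": 0,"grip": 1},
    {"dx": -0.01,"dy": -0.035,"dz": 0,"turn": 0,"grip": 1},
    {"dx": -0.01,"dy": -0.035,"dz": 0,"turn": 0,"grip": 1},
    {"dx": -0.01,"dy": -0.035,"dz": 0,"turn": 0,"grip": 1},
    {"dx": -0.01,"dy": -0.035,"dz": 0,"turn": 0,"grip": 1},
    {"dx": -0.01,"dy": -0.035,"dz": 0,"turn": 0,"grip": 1},
    {"dx": -0.01,"dy": -0.035,"dz": 0,"turn": 0,"grip": 1},
    {"dx": -0.01,"dy": -0.035,"dz": 0,"turn": 0,"grip": 1},
    {"dx": -0.01,"dy": -0.035,"dz": 0,"turn": 0,"grip": 1},
    {"dx": -0.01,"dy": -0.035,"dz": 0,"turn": 0,"grip": 1},
    {"dx": -0.01,"dy": -0.035,"dz": 0,"turn": 0,"grip": 1},
    {"dx": -0.01,"dy": -0.035,"dz": 0,"turn": 0,"grip": 1},
    {"dx": -0.01,"dy": -0.035,"dz": 0,"turn": 0,"grip": 1},
    {"dx": 0,"dy": 0,"dz": 0,"turn": 0,"grip": 1},
    {"dx": 0,"dy": 0,"dz": 0,"turn": 0,"grip": 1},
  ],
)

```text
clock: 12.9
tcp_pos: [447.2, -158.9, 198.3]
ee_rot: [-0.0, 0.707, 0.707, 0.0]
ft_force: [-0.1, 0.4, 0.2]
finger_gap: 94.2
gripper_force: 0.0
```

```bash
python3 - <<'E'
from h import *
P=pose("wrist"); im=manip.get_image("wrist"); s=manip.get_state(); print(s["tcp_pos"],s["finger_gap"])
b=blob(im,(4,90,50),(20,255,255),(240,140,400,290)); print("amber px",b.min(0),b.max(0))
sc=manip.get_image("side")[:, :, ::-1]
cv2.imwrite("pics/w7.png",np.vstack([cv2.resize(im[:,:,::-1],(480,300)),cv2.resize(sc[60:220,230:486],(480,300))]))
E
```

```text
[ 447.28718707 -158.57289949  198.31609488] 94.03818030110776
amber px [294 169] [336 213]
```

View pics/w7.png

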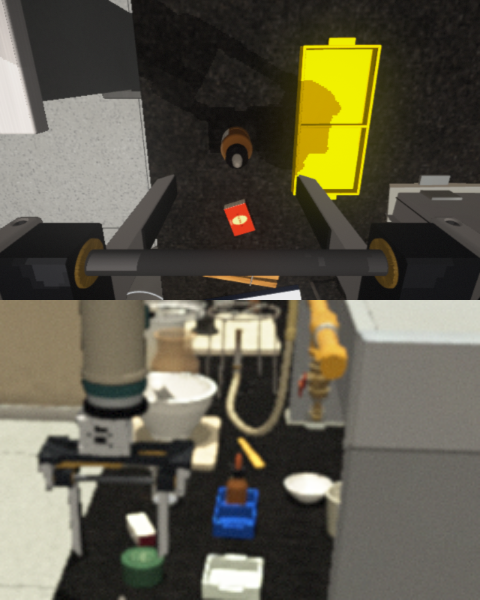

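The orange bottle stands in the far blue bay. The white bottle's bulb is at about (316,213), centred between the fingers. I'll shift y by −3 mm, descend and grip.

servo_tool(
  targets=[
    {"dx": 0,"dy": -0.003,"dz": -0.02,"turn": 0,"grip": 1},
    {"dx": 0,"dy": 0,"dz": -0.02,"turn": 0,"grip": 1},
    {"dx": 0,"dy": 0,"dz": -0.02,"turn": 0,"grip": 1},
    {"dx": 0,"dy": 0,"dz": -0.02,"turn": 0,"grip": 1},
    {"dx": 0,"dy": 0,"dz": -0.02,"turn": 0,"grip": 1},
    {"dx": 0,"dy": 0,"dz": -0.02,"turn": 0,"grip": 1},
    {"dx": 0,"dy": 0,"dz": -0.012,"turn": 0,"grip": 1},
    {"dx": 0,"dy": 0,"dz": -0.012,"turn": 0,"grip": 1},
    {"dx": 0,"dy": 0,"dz": 0,"turn": 0,"grip": 0.8},
    {"dx": 0,"dy": 0,"dz": 0,"turn": 0,"grip": 0.6},
    {"dx": 0,"dy": 0,"dz": 0,"turn": 0,"grip": 0.5},
    {"dx": 0,"dy": 0,"dz": 0,"turn": 0,"grip": 0.4},
    {"dx": 0,"dy": 0,"dz": 0,"turn": 0,"grip": 0.3},
    {"dx": 0,"dy": 0,"dz": 0,"turn": 0,"grip": 0.2},
    {"dx": 0,"dy": 0,"dz": 0,"turn": 0,"grip": 0},
    {"dx": 0,"dy": 0,"dz": 0,"turn": 0,"grip": 0},
    {"dx": 0,"dy": 0,"dz": 0,"turn": 0,"grip": 0},
  ],
)

```text
clock: 15.12
tcp_pos: [447.3, -162.5, 54.4]
ee_rot: [0.0, 0.707, 0.707, 0.0]
ft_force: [0.5, -0.3, 2.0]
finger_gap: 39.9
gripper_force: 30.0
```

servo_tool(
  targets=[
    {"dx": 0,"dy": 0,"dz": 0.01,"turn": 0,"grip": 0},
    {"dx": 0,"dy": 0,"dz": 0.02,"turn": 0,"grip": 0},
    {"dx": 0,"dy": 0,"dz": 0.03,"turn": 0,"grip": 0},
    {"dx": 0.008,"dy": 0.025,"dz": 0.03,"turn": 0,"grip": 0},
    {"dx": 0.008,"dy": 0.025,"dz": 0.03,"turn": 0,"grip": 0},
    {"dx": 0.008,"dy": 0.025,"dz": 0.02,"turn": 0,"grip": 0},
    {"dx": 0.008,"dy": 0.025,"dz": 0,"turn": 0,"grip": 0},
    {"dx": 0.008,"dy": 0.025,"dz": 0,"turn": 0,"grip": 0},
    {"dx": 0.008,"dy": 0.025,"dz": 0,"turn": 0,"grip": 0},
    {"dx": 0.008,"dy": 0.025,"dz": 0,"turn": 0,"grip": 0},
    {"dx": 0.008,"dy": 0.025,"dz": 0,"turn": 0,"grip": 0},
    {"dx": 0.008,"dy": 0.025,"dz": 0,"turn": 0,"grip": 0},
    {"dx": 0.008,"dy": 0.025,"dz": 0,"turn": 0,"grip": 0},
    {"dx": 0.008,"dy": 0.025,"dz": 0,"turn": 0,"grip": 0},
    {"dx": 0.008,"dy": 0.025,"dz": 0,"turn": 0,"grip": 0},
    {"dx": 0.008,"dy": 0.025,"dz": 0,"turn": 0,"grip": 0},
    {"dx": 0.008,"dy": 0.025,"dz": 0,"turn": 0,"grip": 0},
    {"dx": 0.008,"dy": 0.025,"dz": 0,"turn": 0,"grip": 0},
    {"dx": 0.008,"dy": 0.025,"dz": 0,"turn": 0,"grip": 0},
    {"dx": 0.01,"dy": 0.024,"dz": 0,"turn": 0,"grip": 0},
  ],
)

```text
clock: 17.62
tcp_pos: [585.0, 262.4, 194.5]
ee_rot: [-0.0, 0.707, 0.707, -0.0]
ft_force: [-0.2, -1.2, -0.9]
finger_gap: 39.3
gripper_force: 30.0
```

servo_tool(
  targets=[
    {"dx": 0,"dy": 0,"dz": 0,"turn": 0,"grip": 0},
    {"dx": 0,"dy": 0,"dz": 0,"turn": 0,"grip": 0},
  ],
)

```text
clock: 17.88
tcp_pos: [584.6, 260.9, 194.2]
ee_rot: [0.0, 0.707, 0.707, -0.001]
ft_force: [-0.7, -0.4, -0.9]
finger_gap: 39.8
gripper_force: 30.0
```

```bash
python3 - <<'E'
from h import *
im=manip.get_image("wrist")
cv2.imwrite("pics/w8.png",im[:,:,::-1])
E
```

```text
(no output)
```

View pics/w8.png

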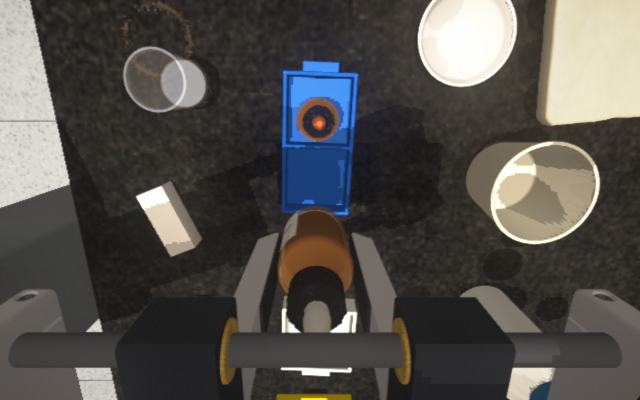

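The near bay is free (rows 147–212, columns 283–350) and the orange bottle stands upright at (319,120). I'll check the bay centre numerically.

```bash
python3 - <<'E'
from h import *
P=pose("wrist"); print(manip.get_state()["tcp_pos"])
print(onplane(P,[(320,74),(317,146),(315,211),(284,180),(351,180)],28).round(1))
print(onplane(P,[(319,122)],110).round(1))
E
```

```text
[584.65806988 260.72009972 194.26742794]
[[589.5 366.8]
 [586.7 300.5]
 [584.7 233.2]
 [553.4 266.3]
 [621.1 266.2]]
[[587.8 328.7]]
```

servo_tool(
  targets=[
    {"dx": 0.002,"dy": 0.003,"dz": -0.02,"turn": 0,"grip": 0},
    {"dx": 0,"dy": 0,"dz": -0.03,"turn": 0,"grip": 0},
    {"dx": 0,"dy": 0,"dz": -0.03,"turn": 0,"grip": 0},
    {"dx": 0,"dy": 0,"dz": -0.02,"turn": 0,"grip": 0},
    {"dx": 0,"dy": 0,"dz": -0.02,"turn": 0,"grip": 0},
    {"dx": 0,"dy": 0,"dz": -0.01,"turn": 0,"grip": 0},
    {"dx": 0,"dy": 0,"dz": -0.005,"turn": 0,"grip": 0},
    {"dx": 0,"dy": 0,"dz": 0,"turn": 0,"grip": 0},
    {"dx": 0,"dy": 0,"dz": 0,"turn": 0,"grip": 0},
  ],
)

```text
clock: 19.05
tcp_pos: [587.7, 264.7, 60.1]
ee_rot: [0.0, 0.707, 0.707, 0.001]
ft_force: [1.0, -0.0, -1.0]
finger_gap: 39.9
gripper_force: 30.0
```

servo_tool(
  targets=[
    {"dx": 0,"dy": 0,"dz": -0.001,"turn": 0,"grip": 0},
    {"dx": 0,"dy": 0,"dz": 0,"turn": 0,"grip": 0.47},
    {"dx": 0,"dy": 0,"dz": 0,"turn": 0,"grip": 0.52},
    {"dx": 0,"dy": 0,"dz": 0,"turn": 0,"grip": 0.7},
    {"dx": 0,"dy": 0,"dz": 0,"turn": 0,"grip": 0.9},
    {"dx": 0,"dy": 0,"dz": 0,"turn": 0,"grip": 1},
    {"dx": 0,"dy": 0,"dz": 0.02,"turn": 0,"grip": 1},
    {"dx": 0,"dy": 0,"dz": 0.04,"turn": 0,"grip": 1},
    {"dx": 0,"dy": 0,"dz": 0.04,"turn": 0,"grip": 1},
    {"dx": 0,"dy": 0,"dz": 0.04,"turn": 0,"grip": 1},
  ],
)

```text
clock: 20.3
tcp_pos: [587.0, 264.6, 199.5]
ee_rot: [0.0, 0.707, 0.707, -0.0]
ft_force: [-0.1, 0.3, -0.1]
finger_gap: 94.3
gripper_force: 0.0
```

servo_tool(
  targets=[
    {"dx": -0.0085,"dy": -0.035,"dz": 0,"turn": 9.4,"grip": 1},
    {"dx": -0.0085,"dy": -0.035,"dz": 0,"turn": 9.3,"grip": 1},
    {"dx": -0.0085,"dy": -0.035,"dz": 0,"turn": 0,"grip": 1},
    {"dx": -0.0085,"dy": -0.035,"dz": 0,"turn": 0,"grip": 1},
    {"dx": -0.0085,"dy": -0.035,"dz": 0,"turn": 0,"grip": 1},
    {"dx": -0.0085,"dy": -0.035,"dz": 0,"turn": 0,"grip": 1},
    {"dx": -0.0085,"dy": -0.035,"dz": 0,"turn": 0,"grip": 1},
    {"dx": -0.0085,"dy": -0.035,"dz": 0,"turn": 0,"grip": 1},
    {"dx": -0.0085,"dy": -0.035,"dz": 0,"turn": 0,"grip": 1},
    {"dx": -0.0085,"dy": -0.035,"dz": 0,"turn": 0,"grip": 1},
    {"dx": -0.0085,"dy": -0.035,"dz": 0,"turn": 0,"grip": 1},
    {"dx": -0.0085,"dy": -0.035,"dz": 0,"turn": 0,"grip": 1},
    {"dx": -0.0085,"dy": -0.035,"dz": -0.02,"turn": 0,"grip": 1},
    {"dx": -0.0085,"dy": -0.035,"dz": -0.02,"turn": 0,"grip": 1},
    {"dx": -0.0085,"dy": -0.035,"dz": -0.02,"turn": 0,"grip": 1},
    {"dx": -0.0085,"dy": -0.035,"dz": -0.02,"turn": 0,"grip": 1},
    {"dx": 0,"dy": 0,"dz": 0,"turn": 0,"grip": 1},
    {"dx": 0,"dy": 0,"dz": 0,"turn": 0,"grip": 1},
  ],
)

```text
clock: 22.55
tcp_pos: [451.3, -294.9, 118.5]
ee_rot: [-0.0, 0.583, 0.812, 0.0]
ft_force: [-0.1, 0.5, -0.2]
finger_gap: 93.8
gripper_force: 0.0
```

```bash
python3 - <<'E'
from h import *
P=pose("wrist"); im=manip.get_image("wrist"); print(manip.get_state()["tcp_pos"])
m=blob(im,(0,120,80),(8,255,255),(230,100,400,330)); print("px",m.min(0),m.max(0),rect(onplane(P,m,14)))
cv2.imwrite("pics/w9.png",im[:,:,::-1])
sc=manip.get_image("side")
for n,lo,hi in(("white bottle in side",0,0),): cv2.imwrite("pics/s9.png",sc[100:220,320:450][:,:,::-1])
E
```

```text
[ 451.60077778 -294.7135189   118.86205351]
px [295 174] [336 232] [ 452.1 -294.6   34.3   51.    18.9]
```

```bash
python3 - <<'E'
import cv2,numpy as np
a=cv2.imread("pics/w9.png");b=cv2.resize(cv2.imread("pics/s9.png"),(325,300))
o=np.zeros((300,805,3),np.uint8);o[:,:480]=cv2.resize(a,(480,300));o[:,480:]=b
cv2.imwrite("pics/m9.png",o[:,:800])
E
```

```text
(no output)
```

View pics/m9.png

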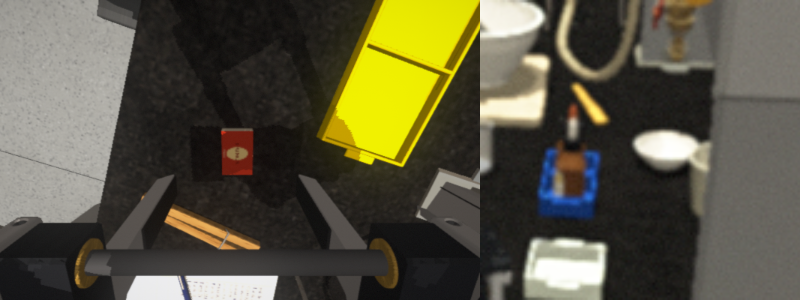

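Both bottles stand in the blue tray. The matchbox at about (315,203) is centred and square to the fingers, so I'll descend and grip.

servo_tool(
  targets=[
    {"dx": 0,"dy": 0,"dz": -0.025,"turn": 0,"grip": 0.75},
    {"dx": 0,"dy": 0,"dz": -0.025,"turn": 0,"grip": 0.65},
    {"dx": 0,"dy": 0,"dz": -0.025,"turn": 0,"grip": 0.65},
    {"dx": 0,"dy": 0,"dz": -0.012,"turn": 0,"grip": 0.65},
    {"dx": 0,"dy": 0,"dz": -0.009,"turn": 0,"grip": 0.65},
    {"dx": 0,"dy": 0,"dz": 0,"turn": 0,"grip": 0.65},
    {"dx": 0,"dy": 0,"dz": 0,"turn": 0,"grip": 0.5},
    {"dx": 0,"dy": 0,"dz": 0,"turn": 0,"grip": 0.4},
    {"dx": 0,"dy": 0,"dz": 0,"turn": 0,"grip": 0.3},
    {"dx": 0,"dy": 0,"dz": 0,"turn": 0,"grip": 0},
    {"dx": 0,"dy": 0,"dz": 0,"turn": 0,"grip": 0},
    {"dx": 0,"dy": 0,"dz": 0,"turn": 0,"grip": 0},
  ],
)

```text
clock: 24.15
tcp_pos: [451.4, -295.7, 22.7]
ee_rot: [0.0, 0.583, 0.813, -0.0]
ft_force: [-0.8, 0.5, 4.9]
finger_gap: 34.7
gripper_force: 30.0
```

```bash
python3 - <<'E'
from h import *
P=pose("scene")
print("bracket/wall foot:",onplane(P,[(250,118),(276,126),(294,133),(298,130)],0).round())
w=cv2.imread("pics/w9.png")
P=pose("wrist"); 
s=cv2.imread("pics/side0.png"); 
P=pose("side"); print("side wall foot",onplane(P,[(402,304),(428,300),(550,305)],0).round())
im=cv2.imread("pics/scene0.png"); cv2.imwrite("pics/c2.png",cv2.resize(im[60:190,210:360],(690,598),interpolation=cv2.INTER_CUBIC))
E
```

```text
bracket/wall foot: [[ 863. -250.]
 [ 759. -250.]
 [ 686. -242.]
 [ 680. -262.]]
side wall foot [[ 704. -310.]
 [ 763. -292.]
 [1028. -284.]]
```

View pics/c2.png

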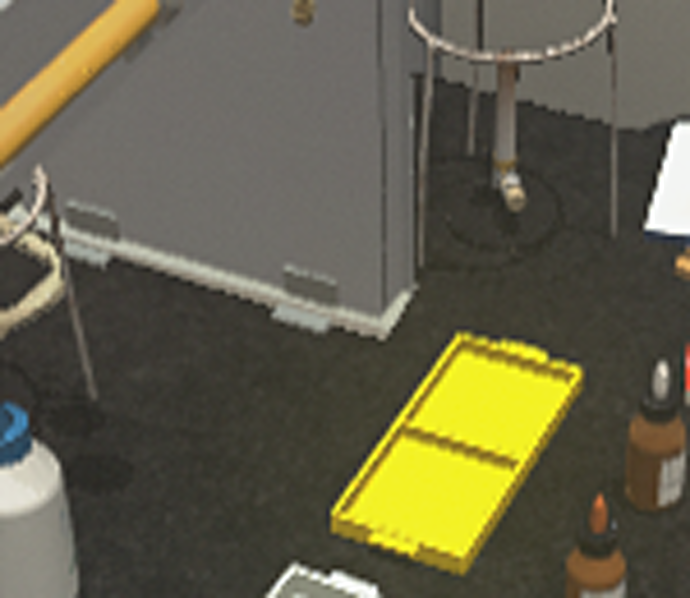

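The crop shows a grey panel whose near corner foot is close to (385,335), at world x ≈ 680 and y < −242. I'll place the matchbox slightly inward in its bay, at (575,−186).

servo_tool(
  targets=[
    {"dx": 0,"dy": 0,"dz": 0.02,"turn": 0,"grip": 0},
    {"dx": 0,"dy": 0,"dz": 0.03,"turn": 0,"grip": 0},
    {"dx": 0,"dy": 0,"dz": 0.03,"turn": 0,"grip": 0},
    {"dx": 0.0155,"dy": 0.014,"dz": 0,"turn": -6,"grip": 0},
    {"dx": 0.0155,"dy": 0.014,"dz": 0,"turn": -6,"grip": 0},
    {"dx": 0.0155,"dy": 0.014,"dz": 0,"turn": -7,"grip": 0},
    {"dx": 0.0155,"dy": 0.014,"dz": 0,"turn": 0,"grip": 0},
    {"dx": 0.0155,"dy": 0.014,"dz": 0,"turn": 0,"grip": 0},
    {"dx": 0.0155,"dy": 0.014,"dz": 0,"turn": 0,"grip": 0},
    {"dx": 0.0155,"dy": 0.013,"dz": 0,"turn": 0,"grip": 0},
    {"dx": 0.015,"dy": 0.013,"dz": 0,"turn": 0,"grip": 0},
    {"dx": 0,"dy": 0,"dz": -0.02,"turn": 0,"grip": 0},
    {"dx": 0,"dy": 0,"dz": -0.02,"turn": 0,"grip": 0},
    {"dx": 0,"dy": 0,"dz": -0.02,"turn": 0,"grip": 0},
    {"dx": 0,"dy": 0,"dz": -0.01,"turn": 0,"grip": 0},
    {"dx": 0,"dy": 0,"dz": -0.0045,"turn": 0,"grip": 0},
    {"dx": 0,"dy": 0,"dz": 0,"turn": 0,"grip": 0},
    {"dx": 0,"dy": 0,"dz": 0,"turn": 0,"grip": 0},
  ],
)

```text
clock: 26.4
tcp_pos: [575.2, -185.6, 28.5]
ee_rot: [0.001, 0.709, 0.705, 0.0]
ft_force: [-0.4, 0.3, -0.2]
finger_gap: 34.7
gripper_force: 30.0
```

servo_tool(
  targets=[
    {"dx": 0,"dy": 0,"dz": -0.0013,"turn": 0,"grip": 0},
    {"dx": 0,"dy": 0,"dz": 0,"turn": 0,"grip": 0.42},
    {"dx": 0,"dy": 0,"dz": 0,"turn": 0,"grip": 0.5},
    {"dx": 0,"dy": 0,"dz": 0,"turn": 0,"grip": 0.5},
    {"dx": 0,"dy": 0,"dz": 0.02,"turn": 0,"grip": 0.5},
    {"dx": 0,"dy": 0,"dz": 0.04,"turn": 0,"grip": 0.6},
    {"dx": 0,"dy": 0,"dz": 0.04,"turn": 0,"grip": 0.6},
  ],
)

```text
clock: 27.28
tcp_pos: [574.4, -185.2, 127.2]
ee_rot: [-0.0, 0.709, 0.705, -0.0]
ft_force: [0.1, -0.6, -0.1]
finger_gap: 56.0
gripper_force: 0.0
```

servo_tool(
  targets=[
    {"dx": -0.0125,"dy": 0.0337,"dz": 0,"turn": 7,"grip": 0.6},
    {"dx": -0.0125,"dy": 0.0337,"dz": 0,"turn": 7,"grip": 0.6},
    {"dx": -0.0125,"dy": 0.0337,"dz": 0,"turn": 8,"grip": 0.6},
    {"dx": -0.0125,"dy": 0.0337,"dz": 0,"turn": 0,"grip": 0.6},
    {"dx": -0.0125,"dy": 0.0337,"dz": 0,"turn": 0,"grip": 0.6},
    {"dx": -0.0125,"dy": 0.0337,"dz": 0,"turn": 0,"grip": 0.6},
    {"dx": -0.0125,"dy": 0.0337,"dz": 0,"turn": 0,"grip": 0.6},
    {"dx": -0.0125,"dy": 0.0337,"dz": 0,"turn": 0,"grip": 0.6},
    {"dx": -0.0125,"dy": 0.0337,"dz": 0,"turn": 0,"grip": 0.6},
    {"dx": -0.0125,"dy": 0.0337,"dz": 0,"turn": 0,"grip": 0.6},
    {"dx": -0.0125,"dy": 0.0337,"dz": 0,"turn": 0,"grip": 0.6},
    {"dx": -0.0125,"dy": 0.0337,"dz": 0,"turn": 0,"grip": 0.6},
    {"dx": 0,"dy": 0,"dz": 0,"turn": 0,"grip": 0.6},
    {"dx": 0,"dy": 0,"dz": 0,"turn": 0,"grip": 0.6},
  ],
)

```text
clock: 29.02
tcp_pos: [424.9, 218.5, 126.5]
ee_rot: [0.0, 0.561, 0.828, -0.0]
ft_force: [-0.7, -0.8, -0.5]
finger_gap: 56.6
gripper_force: 0.0
```

```bash
python3 - <<'E'
from h import *
P=pose("wrist"); im=manip.get_image("wrist"); print(manip.get_state()["tcp_pos"])
m=blob(im,(0,0,110),(179,70,255),(265,110,365,270)); print("px",m.min(0),m.max(0),rect(onplane(P,m,24)))
P=pose("scene");sc=manip.get_image("scene");
m=blob(sc,(0,130,80),(8,255,255),(280,120,345,190)); print("matchbox",rect(onplane(P,m,18)))
E
```

```text
[425.05567726 218.23617751 126.51272206]
px [297 159] [334 245] [425.3 219.3  30.2  74.8  21.6]Traceback (most recent call last):
  File "<stdin>", line 5, in <module>
  File "h.py", line 12, in onplane
    d=np.c_[uv,np.ones(len(uv))]@np.linalg.inv(K).T@T[:3,:3].T; o=T[:3,3]
      ~~~~~~~~~~~~~~~~~~~~~~~~~~^~~~~~~~~~~~~~~~~~~
ValueError: matmul: Input operand 1 has a mismatch in its core dimension 0, with gufunc signature (n?,k),(k,m?)->(n?,m?) (size 3 is different from 2)
```

The carton is centred and aligned, so I'll pick it up. The arm hides the matchbox from the scene camera, so I'll check it when I place the carton.

servo_tool(
  targets=[
    {"dx": 0,"dy": 0.001,"dz": -0.03,"turn": 0,"grip": 0.6},
    {"dx": 0,"dy": 0,"dz": -0.03,"turn": 0,"grip": 0.6},
    {"dx": 0,"dy": 0,"dz": -0.02,"turn": 0,"grip": 0.6},
    {"dx": 0,"dy": 0,"dz": -0.015,"turn": 0,"grip": 0.6},
    {"dx": 0,"dy": 0,"dz": -0.0075,"turn": 0,"grip": 0.6},
    {"dx": 0,"dy": 0,"dz": 0,"turn": 0,"grip": 0.5},
    {"dx": 0,"dy": 0,"dz": 0,"turn": 0,"grip": 0.4},
    {"dx": 0,"dy": 0,"dz": 0,"turn": 0,"grip": 0.3},
    {"dx": 0,"dy": 0,"dz": 0,"turn": 0,"grip": 0.1},
    {"dx": 0,"dy": 0,"dz": 0,"turn": 0,"grip": 0},
    {"dx": 0,"dy": 0,"dz": 0,"turn": 0,"grip": 0},
  ],
)

```text
clock: 30.5
tcp_pos: [425.2, 220.2, 24.6]
ee_rot: [0.0, 0.561, 0.828, 0.0]
ft_force: [-0.6, -1.0, 5.9]
finger_gap: 29.3
gripper_force: 30.0
```

servo_tool(
  targets=[
    {"dx": 0,"dy": 0,"dz": 0.02,"turn": 0,"grip": 0},
    {"dx": 0,"dy": 0,"dz": 0.04,"turn": 0,"grip": 0},
    {"dx": 0,"dy": 0,"dz": 0.04,"turn": 0,"grip": 0},
    {"dx": 0.0143,"dy": -0.0283,"dz": 0,"turn": -7,"grip": 0},
    {"dx": 0.0143,"dy": -0.0283,"dz": 0,"turn": -7,"grip": 0},
    {"dx": 0.0143,"dy": -0.0283,"dz": 0,"turn": -8,"grip": 0},
    {"dx": 0.0143,"dy": -0.0283,"dz": 0,"turn": 0,"grip": 0},
    {"dx": 0.0143,"dy": -0.0283,"dz": 0,"turn": 0,"grip": 0},
    {"dx": 0.0143,"dy": -0.0283,"dz": 0,"turn": 0,"grip": 0},
    {"dx": 0.0143,"dy": -0.0283,"dz": 0,"turn": 0,"grip": 0},
    {"dx": 0.0143,"dy": -0.0283,"dz": 0,"turn": 0,"grip": 0},
    {"dx": 0.0143,"dy": -0.0283,"dz": 0,"turn": 0,"grip": 0},
    {"dx": 0.0143,"dy": -0.0283,"dz": 0,"turn": 0,"grip": 0},
    {"dx": 0.0143,"dy": -0.0283,"dz": 0,"turn": 0,"grip": 0},
    {"dx": 0,"dy": 0,"dz": 0,"turn": 0,"grip": 0},
    {"dx": 0,"dy": 0,"dz": 0,"turn": 0,"grip": 0},
  ],
)

```text
clock: 32.5
tcp_pos: [581.1, -90.5, 123.5]
ee_rot: [-0.001, 0.709, 0.705, -0.0]
ft_force: [-0.1, 0.0, 0.4]
finger_gap: 29.3
gripper_force: 30.0
```

```bash
python3 - <<'E'
from h import *
P=pose("wrist"); im=manip.get_image("wrist"); print(manip.get_state()["tcp_pos"])
cv2.imwrite("pics/w10.png",im[:,:,::-1])
m=blob(im,(22,120,50),(35,255,255)); x=m[m[:,1]<235]; t=m[m[:,1].argmin()]
print("top px",t,onplane(P,t,18)); 
for r in(130,180): 
    c=x[abs(x[:,1]-r)<2][:,0]; print(r,c.min(),c.max(),onplane(P,[(c.min(),r),(c.max(),r)],18).round(1).tolist())
E
```

```text
[581.04789969 -90.23281135 123.58845831]
top px [256 119] [[535.48512053 -21.07530334]]
130 247 385 [[527.9, -29.5], [636.6, -30.2]]
180 244 379 [[522.8, -69.9], [633.8, -70.5]]
```

View pics/w10.png

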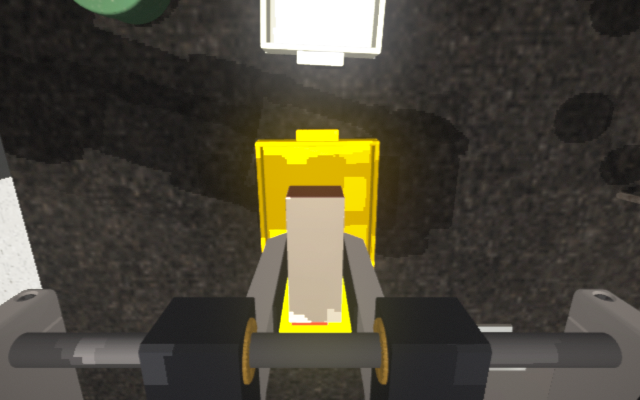

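The tray (columns 256–379, far rim at row 141) is centred under the carton, and a strip of red matchbox shows in the other bay. I'll lower and release.

servo_tool(
  targets=[
    {"dx": 0.001,"dy": 0,"dz": -0.03,"turn": 0,"grip": 0},
    {"dx": 0,"dy": 0,"dz": -0.03,"turn": 0,"grip": 0},
    {"dx": 0,"dy": 0,"dz": -0.02,"turn": 0,"grip": 0},
    {"dx": 0,"dy": 0,"dz": -0.01,"turn": 0,"grip": 0},
    {"dx": 0,"dy": 0,"dz": -0.0045,"turn": 0,"grip": 0},
    {"dx": 0,"dy": 0,"dz": 0,"turn": 0,"grip": 0},
    {"dx": 0,"dy": 0,"dz": 0,"turn": 0,"grip": 0.37},
    {"dx": 0,"dy": 0,"dz": 0,"turn": 0,"grip": 0.45},
    {"dx": 0,"dy": 0,"dz": 0,"turn": 0,"grip": 0.5},
    {"dx": 0,"dy": 0,"dz": 0,"turn": 0,"grip": 0.5},
    {"dx": 0,"dy": 0,"dz": 0.02,"turn": 0,"grip": 0.5},
    {"dx": 0,"dy": 0,"dz": 0.04,"turn": 0,"grip": 0.6},
    {"dx": 0,"dy": 0,"dz": 0.04,"turn": 0,"grip": 0.8},
    {"dx": 0,"dy": 0,"dz": 0.04,"turn": 0,"grip": 1},
  ],
)

```text
clock: 34.3
tcp_pos: [582.8, -91.3, 170.7]
ee_rot: [-0.0, 0.709, 0.705, 0.0]
ft_force: [0.5, 0.1, -0.6]
finger_gap: 72.6
gripper_force: 0.0
```

servo_tool(
  targets=[
    {"dx": -0.0093,"dy": 0.032,"dz": 0,"turn": 0,"grip": 1},
    {"dx": -0.0093,"dy": 0.032,"dz": 0,"turn": 0,"grip": 1},
    {"dx": -0.0093,"dy": 0.032,"dz": 0,"turn": 0,"grip": 1},
    {"dx": -0.0093,"dy": 0.032,"dz": 0,"turn": 0,"grip": 1},
    {"dx": -0.0093,"dy": 0.032,"dz": 0,"turn": 0,"grip": 1},
    {"dx": -0.0093,"dy": 0.032,"dz": 0,"turn": 0,"grip": 1},
    {"dx": -0.0093,"dy": 0.032,"dz": 0,"turn": 0,"grip": 1},
    {"dx": -0.0093,"dy": 0.032,"dz": 0,"turn": 0,"grip": 1},
    {"dx": -0.0093,"dy": 0.032,"dz": 0,"turn": 0,"grip": 1},
    {"dx": -0.0093,"dy": 0.032,"dz": 0,"turn": 0,"grip": 1},
    {"dx": -0.0093,"dy": 0.032,"dz": 0,"turn": 0,"grip": 1},
    {"dx": -0.0093,"dy": 0.032,"dz": 0,"turn": 0,"grip": 1},
    {"dx": -0.0093,"dy": 0.032,"dz": 0,"turn": 0,"grip": 1},
    {"dx": -0.0093,"dy": 0.032,"dz": 0,"turn": 0,"grip": 1},
    {"dx": 0,"dy": 0,"dz": 0,"turn": 0,"grip": 1},
    {"dx": 0,"dy": 0,"dz": 0,"turn": 0,"grip": 1},
  ],
)

```text
clock: 36.3
tcp_pos: [452.8, 356.0, 169.3]
ee_rot: [0.0, 0.709, 0.705, -0.0]
ft_force: [-0.6, -0.2, -0.6]
finger_gap: 94.2
gripper_force: 0.0
```

```bash
python3 - <<'E'
from h import *
im=manip.get_image("wrist"); print(manip.get_state()["tcp_pos"])
sc=manip.get_image("side")
o=np.vstack([im[100:260,200:440],sc[150:310,250:490]])
cv2.imwrite("pics/w11.png",cv2.resize(o,None,fx=1.85,fy=1.85)[:,:,::-1])
E
```

```text
[452.9670788  355.75559835 169.40455899]
```

View pics/w11.png

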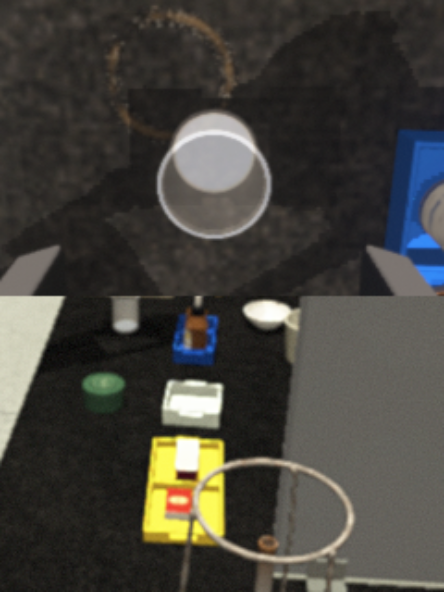

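The beaker rim is at (316,200) and its base at (316,182), so its centre is about (453,361). The matchbox and carton lie flat in separate yellow bays. I'll shift y by +5 mm, descend and grip.

servo_tool(
  targets=[
    {"dx": 0,"dy": 0.005,"dz": -0.02,"turn": 0,"grip": 1},
    {"dx": 0,"dy": 0,"dz": -0.03,"turn": 0,"grip": 1},
    {"dx": 0,"dy": 0,"dz": -0.03,"turn": 0,"grip": 1},
    {"dx": 0,"dy": 0,"dz": -0.02,"turn": 0,"grip": 1},
    {"dx": 0,"dy": 0,"dz": -0.013,"turn": 0,"grip": 1},
    {"dx": 0,"dy": 0,"dz": -0.01,"turn": 0,"grip": 1},
    {"dx": 0,"dy": 0,"dz": 0,"turn": 0,"grip": 0.8},
    {"dx": 0,"dy": 0,"dz": 0,"turn": 0,"grip": 0.7},
    {"dx": 0,"dy": 0,"dz": 0,"turn": 0,"grip": 0.6},
    {"dx": 0,"dy": 0,"dz": 0,"turn": 0,"grip": 0.5},
    {"dx": 0,"dy": 0,"dz": 0,"turn": 0,"grip": 0.4},
    {"dx": 0,"dy": 0,"dz": 0,"turn": 0,"grip": 0.2},
    {"dx": 0,"dy": 0,"dz": 0,"turn": 0,"grip": 0},
    {"dx": 0,"dy": 0,"dz": 0,"turn": 0,"grip": 0},
  ],
)

```text
clock: 38.15
tcp_pos: [453.0, 361.8, 46.8]
ee_rot: [0.0, 0.709, 0.705, 0.0]
ft_force: [-0.6, 0.1, 2.3]
finger_gap: 49.6
gripper_force: 30.0
```

servo_tool(
  targets=[
    {"dx": 0,"dy": 0,"dz": 0.02,"turn": 0,"grip": 0},
    {"dx": 0,"dy": 0,"dz": 0.04,"turn": 0,"grip": 0},
    {"dx": 0,"dy": 0,"dz": 0.04,"turn": 0,"grip": 0},
    {"dx": 0,"dy": 0,"dz": 0.04,"turn": 0,"grip": 0},
    {"dx": 0.0112,"dy": -0.0244,"dz": 0.02,"turn": 0,"grip": 0},
    {"dx": 0.0112,"dy": -0.0244,"dz": 0,"turn": 0,"grip": 0},
    {"dx": 0.0112,"dy": -0.0244,"dz": 0,"turn": 0,"grip": 0},
    {"dx": 0.0112,"dy": -0.0244,"dz": 0,"turn": 0,"grip": 0},
    {"dx": 0.0112,"dy": -0.0244,"dz": 0,"turn": 0,"grip": 0},
    {"dx": 0.0112,"dy": -0.0244,"dz": 0,"turn": 0,"grip": 0},
    {"dx": 0.0112,"dy": -0.0244,"dz": 0,"turn": 0,"grip": 0},
    {"dx": 0.0112,"dy": -0.0244,"dz": 0,"turn": 0,"grip": 0},
    {"dx": 0.0112,"dy": -0.0244,"dz": 0,"turn": 0,"grip": 0},
    {"dx": 0.0112,"dy": -0.0244,"dz": 0,"turn": 0,"grip": 0},
    {"dx": 0.0112,"dy": -0.0244,"dz": 0,"turn": 0,"grip": 0},
    {"dx": 0.0112,"dy": -0.0244,"dz": 0,"turn": 0,"grip": 0},
    {"dx": 0,"dy": 0,"dz": 0,"turn": 0,"grip": 0},
    {"dx": 0,"dy": 0,"dz": 0,"turn": 0,"grip": 0},
  ],
)

```text
clock: 40.4
tcp_pos: [586.5, 69.6, 206.0]
ee_rot: [-0.001, 0.709, 0.705, -0.0]
ft_force: [0.6, 0.2, -0.1]
finger_gap: 49.5
gripper_force: 30.0
```

```bash
python3 - <<'E'
from h import *
P=pose("wrist"); im=manip.get_image("wrist"); print(manip.get_state()["tcp_pos"])
m=blob(im,(0,0,100),(179,60,255),(240,100,400,240)); 
for r in(150,165,180):
    c=m[abs(m[:,1]-r)<2][:,0]; print(r,c.min(),c.max(),onplane(P,[(c.min(),r),(c.max(),r)],28).round(1).tolist())
t=m[m[:,1].argmin()]; print(t, onplane(P,t,20))
cv2.imwrite("pics/w12.png",im[:,:,::-1])
E
```

```text
[586.51810069  69.77496323 206.20798373]
150 276 359 [[546.9, 104.3], [631.5, 103.7]]
165 276 358 [[546.2, 88.8], [631.0, 88.2]]
180 275 357 [[544.6, 72.9], [630.4, 72.3]]
[304 131] [[575.45759029 122.45055257]]
```

View pics/w12.png

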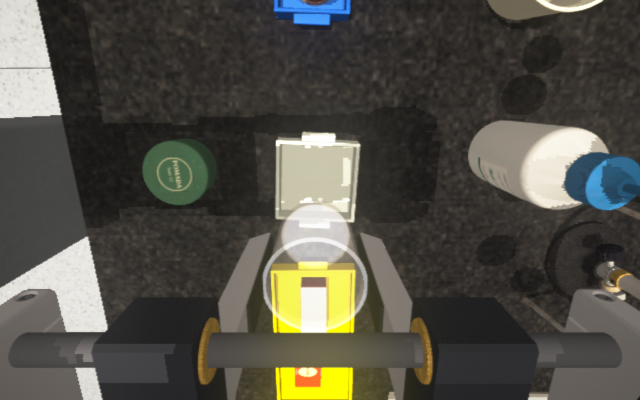

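The white tray spans columns 276–358, with its centre at about (588,70), under the upright beaker. I'll lower it with x +1 mm.

servo_tool(
  targets=[
    {"dx": 0.001,"dy": 0,"dz": -0.03,"turn": 0,"grip": 0},
    {"dx": 0,"dy": 0,"dz": -0.04,"turn": 0,"grip": 0},
    {"dx": 0,"dy": 0,"dz": -0.04,"turn": 0,"grip": 0},
    {"dx": 0,"dy": 0,"dz": -0.02,"turn": 0,"grip": 0},
    {"dx": 0,"dy": 0,"dz": -0.015,"turn": 0,"grip": 0},
    {"dx": 0,"dy": 0,"dz": -0.0085,"turn": 0,"grip": 0},
    {"dx": 0,"dy": 0,"dz": 0,"turn": 0,"grip": 0},
    {"dx": 0,"dy": 0,"dz": 0,"turn": 0,"grip": 0},
  ],
)

```text
clock: 41.45
tcp_pos: [588.9, 69.0, 53.9]
ee_rot: [0.001, 0.709, 0.705, 0.001]
ft_force: [-0.1, -0.2, -0.3]
finger_gap: 49.8
gripper_force: 30.0
```

servo_tool(
  targets=[
    {"dx": 0,"dy": 0,"dz": -0.0015,"turn": 0,"grip": 0},
    {"dx": 0,"dy": 0,"dz": -0.001,"turn": 0,"grip": 0},
    {"dx": 0,"dy": 0,"dz": 0,"turn": 0,"grip": 0.57},
    {"dx": 0,"dy": 0,"dz": 0,"turn": 0,"grip": 0.65},
    {"dx": 0,"dy": 0,"dz": 0,"turn": 0,"grip": 0.8},
    {"dx": 0,"dy": 0,"dz": 0,"turn": 0,"grip": 0.95},
    {"dx": 0,"dy": 0,"dz": 0,"turn": 0,"grip": 1},
    {"dx": 0,"dy": 0,"dz": 0.02,"turn": 0,"grip": 1},
    {"dx": 0,"dy": 0,"dz": 0.04,"turn": 0,"grip": 1},
    {"dx": 0,"dy": 0,"dz": 0.04,"turn": 0,"grip": 1},
    {"dx": 0,"dy": 0,"dz": 0.04,"turn": 0,"grip": 1},
    {"dx": -0.03,"dy": -0.02,"dz": 0.04,"turn": 0,"grip": 1},
    {"dx": -0.04,"dy": -0.03,"dz": 0.04,"turn": 0,"grip": 1},
    {"dx": -0.04,"dy": -0.03,"dz": 0.04,"turn": 0,"grip": 1},
    {"dx": -0.04,"dy": -0.03,"dz": 0,"turn": 0,"grip": 1},
    {"dx": 0,"dy": 0,"dz": 0,"turn": 0,"grip": 1},
    {"dx": 0,"dy": 0,"dz": 0,"turn": 0,"grip": 1},
  ],
)

```text
clock: 43.58
tcp_pos: [440.4, -39.5, 308.6]
ee_rot: [0.0, 0.709, 0.705, 0.001]
ft_force: [-0.2, 0.2, 0.0]
finger_gap: 94.1
gripper_force: 0.0
```

```bash
python3 - <<'E'
from h import *
a=manip.get_image("wrist"); b=manip.get_image("side"); print(manip.get_state()["tcp_pos"])
o=np.hstack([cv2.resize(a[0:300],(480,225)),cv2.resize(b[140:300,260:470],(295,225))])
cv2.imwrite("pics/w13.png",o[:,:,::-1])
E
```

```text
[440.85392969 -39.18666698 308.15792826]
```

View pics/w13.png

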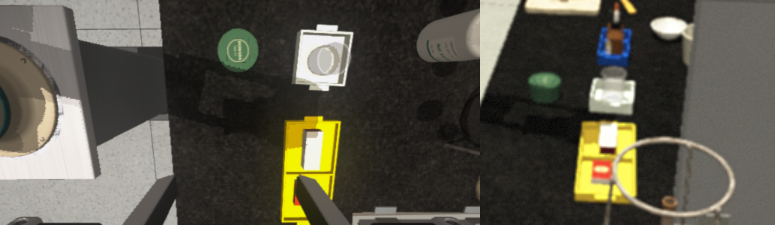

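The beaker stands in the white tray (322,58). The carton and matchbox lie flat in the yellow bays, the bottles stand in the blue tray, and the tin hasn't moved. The arm is clear, so I'll hand in.

```bash
python3 -c "
from workcell import manip
print(manip.hand_in())"
```

```text
the job is handed in; nothing more can be done
None
```

The bench is cleared and handed in at about 44 s: both bottles stand in the blue tray, the matchbox and carton lie flat in the yellow tray, the beaker stands in the white tray, and the green tin was left alone; the hand-in returned no verdict.

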